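# Set the bench amplifier's gain lever to its third click and apply it

### The arm

A 6-joint arm with a two-finger parallel gripper is mounted at the origin on the work surface. World frame = base frame: x ahead of the robot, y to its left, z up, the work surface at z = 0. Lengths are in mm, angles in degrees, forces in N, time in s.
With the tool pointing down it reaches from about 375 to 900 mm from the base axis. Payload 3.1 kg.
Tool frame: the origin (TCP) lies between the finger pads; the fingertips stand 25 mm ahead of it and the grasp point (between the pads) lies 6 mm ahead of it; x points along the fingers, y is the direction in which the jaws open and shut, and the axes are right-handed (so a half turn about x gives the same grasp; the last joint's range is limited). The gripper opens to 85 mm and grips with 20 to 120 N. Pads are 22 mm wide; open, the fingers measure 114 mm over their backs; the gripper's body (76 mm by 85 mm) begins 54 mm behind the grasp point. The pads swing forward as they close: fully open they stand 13 mm farther back than shut.
Start: joints at [59.616, 30.224, 82.088, -0, 67.689, -10.227], TCP at [215.326, 586.713, 256.31] pointing down, gripper open.
Joint ranges: [-176.69, 176.69], [-43.24, 126.21], [12.49, 139.97], [-82, 262], [0, 151.66], [-163.58, 163.58]. Speed limits (degrees/s): [159.86, 159.86, 180, 180, 180, 180].

### API

Orientations are given as [roll, pitch, yaw] about the fixed x, y, z axes, in that order (R = Rz(yaw) Ry(pitch) Rx(roll)).
In Python, from station import sense, cams, hand_in gives the robot as it stands.
- The arm moves only by the shell command python3 -m handwheel 'ROWS'. ROWS is JSON, a list that holds one entry, the list of rows, each a list of 7 numbers: the turn, a rotation vector about the tool's x, y, z in degrees, then the shift along the tool's x, y, z in mm, then the opening, from -1 (shut) to 1 (fully open). A call has 1 to 20 rows; each row shifts and turns the pose as measured when the row begins, along the tool's axes as they then stand; what a row does not reach is not made up. A row lasts 1/10 s, in which the tool goes at most 50 mm and 8.59 degrees, less where a joint would pass 70% of its speed; a pose out of reach is approached as far as the arm can. A call with a gripper value outside its range is refused whole. The fingers move at their own pace and stop on an object; the grip force is fixed at half the most. Time passes only in rows, so rows that do not move let the fingers close. It gives the time, the measured TCP pose, the force and the opening at its end, in the units of the state.
- sense(): the state, without advancing time (a new reading comes with each control period).
- cams.snapshot(name): name is "scene" or "top"; returns a dict with "frame" (420x560x3 uint8, red, green, blue), "intrinsics" (3x3 intrinsics, pixels), "rvec" (rotation vector, rad) and "tvec" (3), from world to camera coordinates, as OpenCV has them. Camera axes: x right, y down, z forward; pixel columns grow to the right and rows downward; lengths in mm; the calibration is good to about 2 mm. A picture is of the moment at which its call begins. There is no depth.
- hand_in(): hands the job in, once; it reports no verdict.
The state is a dict: "time_s": time; "q": joint angles; "dq": joint speeds; "tau": joint torques, N m; "eef_pos": TCP position; "eef_rot": TCP orientation; "wrist_force": force on the tool from outside, world axes, zero at the start; "torque": the same for the moment, N m; "grip_width": finger opening in mm.
Only numpy, scipy, OpenCV 4.12 (cv2) and the standard library are available. Lean on these libraries where they do the work, as an engineer would, in place of code of your own. Each camera call takes 0.05 s, during which the arm holds its last target.

### The job

On the bench amplifier, push the standing gain lever with the fingertips along its slot, from its right-hand end towards the left (as seen from the robot), counting the clicks, and leave it in the third detent without ever running past it, as more gain would overload the input. Only then press the round push button on the same panel fully down to apply the setting, and let it come back up. Only push and press: do not pinch the lever, do not lift the amplifier or shove it along the bench, and leave the things standing around and on it where they are.

Things in the scene. Friction and masses are not known exactly. Their poses are not given: they have to be found in the camera images.
- amp: bench amplifier: loose grey metal case on rubber feet, about 3 to 4 kg, 200 (x) x 280 (y) x 70 mm tall, flat aluminium panel on top; origin under its centre; x points away from the robot, y left along the lever's slot, z up. On the panel, besides lever and button: a fixed black rotary knob (34 mm across, 16 mm tall, at x 50, y 0 mm), not used. Pushing with more than about 12 N can slide the case
- gain (a joint): lever travel in m along the amplifier's +y; 0 = right end stop, 0.080 = left one. Runs free (under 1 N) to 0.014, starting in 0 to 0.012; then clicks over crests at 0.020, 0.036, 0.052, 0.068 into detents 1 to 4 at 0.028, 0.044, 0.060, 0.076. A bump takes 5 to 8 N from 6 mm before its crest; past it the force drops and the lever snaps ahead by itself. It rests within 2 mm of its detent
- third_mark (a point): third of the four short black marks (12 x 2 mm, 16 mm apart) on the panel along the near side of the lever's slot; the marks stand level with the middle of the lever in detents 1 to 4, counted from the right, and this point is 27 mm nearer the robot than the slot
- lever_back: right-hand half of the lever's black paddle, the half to push; origin at the centre of its push face (looking to the amplifier's -y), 32 mm above the panel; axes as the amplifier's. The whole paddle is 26 mm wide (x), 12 mm thick (y) and 40 mm tall, from 12 to 52 mm above the panel, on an 8 mm stem. The panel is bare for 55 mm or more behind it
- lever_ahead: left-hand half of the same paddle; origin at the centre of its face looking to the amplifier's +y, 32 mm above the panel. Fingers pressing on both halves at once count as pinching the lever
- apply (a joint): push button travel in m: 0 up, 0.006 fully down; springs back. Fully down takes about 4 N
- apply_top (a point): centre of the top face of the button, 18 mm above the panel: round, grey, 26 mm across, in a steel collar 42 mm across and 12 mm tall, at x 40, y 85 mm from the amplifier's centre
- terminator_center (a point): bystander: plain brass cylinder, 22 mm across and 30 mm tall, standing loose on the amplifier's panel near the far right corner; this is its centre
- screwdriver: bystander: screwdriver lying on the bench in front of the amplifier; origin under its middle
- mug: bystander: white mug, 76 mm across, 90 mm tall, left of the amplifier; origin under its centre
- meter: bystander: yellow hand multimeter, 150 x 78 x 34 mm, lying flat left of the amplifier; origin under its centre
- jar: bystander: clear jar with steel cap, 50 mm across, 70 mm tall, right of the amplifier; origin under its centre
- spool: bystander: solder spool with black flanges, 56 mm across, 46 mm tall, standing on end right of the amplifier; origin under its centre

How it is judged:
By the outcome, as a careful person would: the job done as asked, in the order asked, and still so for the second after the job is handed in, with the robot touching nothing.
It also fails if it takes over 69 s, if anything falls off the work surface, if the arm or the gripper's body presses on something with over 40 N, if the wrist force passes 120 N, or if a joint passes its speed limit or range.

## Working session

There is one attempt and no reset: what is moved stays moved. The work goes in short steps, Python scripts to look and compute and a shell command to move; the robot and the scene stay as the last step left them, time stands still between calls to the robot, and variables do not carry over. Pictures are saved under pics/ and viewed, and the job is handed in when it is done.

```bash
mkdir -p pics; ls; python3 - <<'E'
from station import sense,cams
import cv2,json
print(sense())
for n in ("scene","top"):
    s=cams.snapshot(n); cv2.imwrite(f"pics/{n}0.png",s["frame"][:,:,::-1]); print(n,s["intrinsics"],s["rvec"],s["tvec"])
E
```

```text
pics
{'time_s': 0.0, 'q': array([ 5.96161381e+01,  3.02781695e+01,  8.21594272e+01,  1.09599016e-04,
        6.76881165e+01, -1.02273364e+01]), 'dq': array([ 0.00506903,  0.0185918 , -0.05504174, -0.0743386 ,  0.03220836,
       -0.00999319]), 'tau': array([-5.55011648e-04, -4.42352450e+01, -1.78024489e+01, -4.36616201e-04,
        8.48292257e-03, -1.71969975e-05]), 'eef_pos': array([214.98743142, 586.13306184, 255.32521688]), 'eef_rot': array([-100.27350639,   89.8742868 , -120.43007365]), 'wrist_force': array([-0.05435383, -0.03719138, -0.07755385]), 'torque': array([-0.01293979,  0.03146551,  0.03039183]), 'grip_width': 85.33080657477862}
scene [[406.21015141   0.         275.40497651]
 [  0.         406.21015141 212.10128508]
 [  0.           0.           1.        ]] [ 1.94678326  1.23243948 -0.6225135 ] [-299.88500212 -217.26730709 1158.59715026]
top [[484.60130365   0.         279.40531069]
 [  0.         484.60130365 211.48298419]
 [  0.           0.           1.        ]] [ 2.11327909 -2.1250391   0.17556278] [ 67.28557247 586.96667933 861.53780698]
```

View pics/scene0.png

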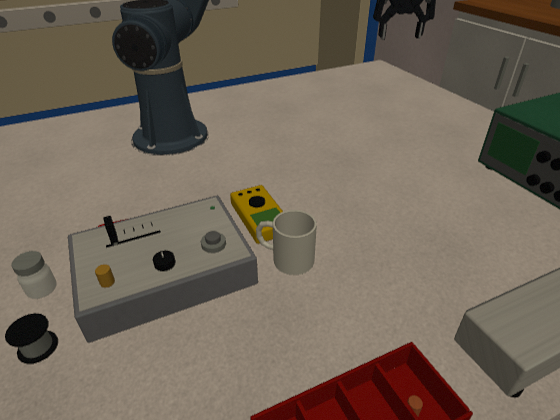

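View pics/top0.png

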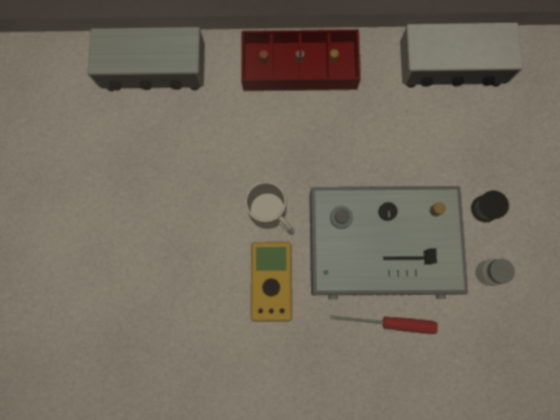

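The top view looks down with the robot at the bottom edge. The amp panel spans about (312,188) to (466,293), with the lever at (430,256), marks around (389–416,273), button (341,217), knob (388,211) and brass cylinder (438,209). I'll zoom in next.

```bash
python3 - <<'E'
from station import cams
import cv2
f=cams.snapshot("top")["frame"][:,:,::-1]
c=f[175:335,300:480]; cv2.imwrite("pics/t1.png",cv2.resize(c,None,fx=4,fy=3.75 if 0 else 3.7,interpolation=cv2.INTER_CUBIC))
f=cams.snapshot("scene")["frame"][:,:,::-1]
c=f[190:340,60:260]; cv2.imwrite("pics/s1.png",cv2.resize(c,None,fx=4,fy=4,interpolation=cv2.INTER_CUBIC))
E
```

```text
(no output)
```

View pics/t1.png

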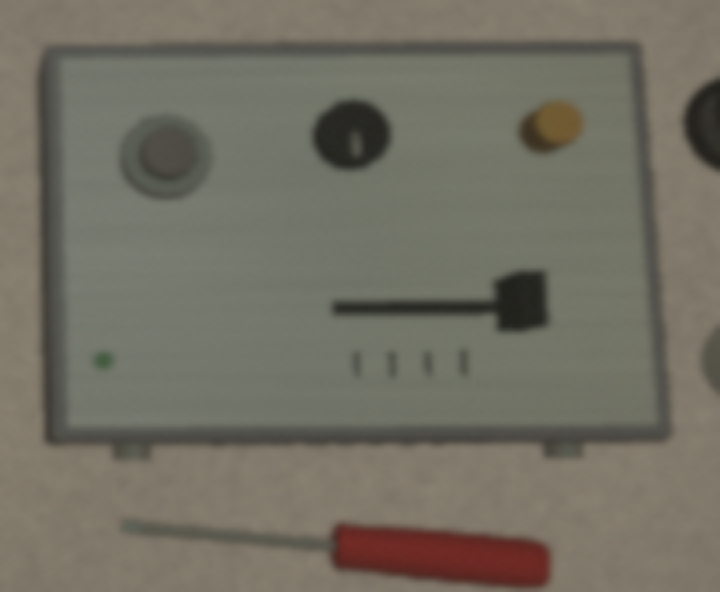

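View pics/s1.png

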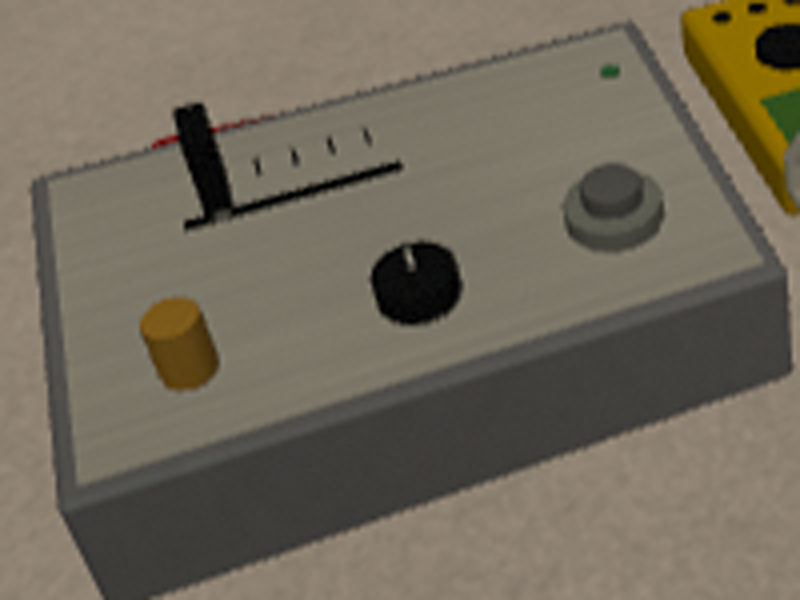

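```bash
cat > fit.py <<'E'
import numpy as np,cv2
from station import cams
from scipy.optimize import least_squares
T=cams.snapshot("top");S=cams.snapshot("scene")
def proj(c,P): return cv2.projectPoints(np.array(P,float).reshape(-1,1,3),c["rvec"],c["tvec"],c["intrinsics"],None)[0].reshape(-1,2)
def tp(u,v): return ((u+.5)/4-.5+300,(v+.5)/3.7-.5+175)
def sp(u,v): return ((u+.5)/4-.5+60,(v+.5)/4-.5+190)
E
cat > f1.py <<'E'
from fit import *
def model(p):
    X,Y,th,xs,y0,s=p[:6]
    A=[(40,85,88),(50,0,86)]+[(xs-27,y0+d,70) for d in (28,44,60,76)]+[(xs,y0+s,122)]
    B=A+[(-100,-140,70),(100,-140,70),(100,140,70),(-100,140,70)]
    R=np.array([[np.cos(th),-np.sin(th),0],[np.sin(th),np.cos(th),0],[0,0,1]])
    f=lambda Q:np.array(Q)@R.T+[X,Y,0]
    return f(A),f(B)
mt=np.array([tp(*a) for a in [(168,153),(352,133),(463,362),(428,363),(392,364),(357,363),(532,300)]])
ms=np.array([sp(*a) for a in [(612,187),(416,268),(257,166),(295,157),(332,146),(367,136),(190,106),(38,180),(63,505),(783,270),(628,25)]])
def res(p,full=0):
    A,B=model(p)
    a=proj(T,A)-mt-p[6:8]; b=proj(S,B)-ms-p[8:10]
    if full: print(a.round(1),b.round(1))
    return np.r_[a.ravel(),b.ravel(),p[6:10]/1.0]
r=least_squares(res,[450,-180,0,-30,-60,5]+[0]*4,loss='soft_l1')
p=r.x;res(p,1);print(p.round(3),np.degrees(p[2]))
A,B=model(p);print(A.round(1),B.round(1))
E
python3 f1.py
```

```text
[[-0.4 -0.1]
 [ 0.3 -0.2]
 [ 0.   0.5]
 [-0.1  0.3]
 [-0.   0. ]
 [-0.2  0.3]
 [ 0.3 -0.3]] [[ 0.1 -0.1]
 [-0.2 -0.3]
 [ 0.2  0.2]
 [-0.1 -0.1]
 [-0.3  0.1]
 [-0.   0.2]
 [ 0.5  3.5]
 [-2.1 -1.1]
 [-1.1  1. ]
 [ 2.2 -0.4]
 [ 1.7 -2.3]]
[ 5.30755e+02 -1.33058e+02 -6.28330e+01 -3.51490e+01 -7.59000e+01
  1.02580e+01 -1.65000e-01  6.90000e-01  2.86000e-01 -4.98000e-01] -3600.0786248856602
[[ 570.9  -48.1   88. ]
 [ 580.8 -133.1   86. ]
 [ 468.5 -180.9   70. ]
 [ 468.6 -164.9   70. ]
 [ 468.6 -148.9   70. ]
 [ 468.6 -132.9   70. ]
 [ 495.5 -198.7  122. ]] [[ 570.9  -48.1   88. ]
 [ 580.8 -133.1   86. ]
 [ 468.5 -180.9   70. ]
 [ 468.6 -164.9   70. ]
 [ 468.6 -148.9   70. ]
 [ 468.6 -132.9   70. ]
 [ 495.5 -198.7  122. ]
 [ 430.6 -272.9   70. ]
 [ 630.6 -273.2   70. ]
 [ 630.9    6.8   70. ]
 [ 430.9    7.1   70. ]]
```

```bash
cat > ov.py <<'E'
from f1 import *
def draw(name,s,out,crop,box=None):
    c={"top":T,"scene":S}[name]; off=p[6:8] if name=="top" else p[8:10]
    R=np.array([[np.cos(p[2]),-np.sin(p[2]),0],[np.sin(p[2]),np.cos(p[2]),0],[0,0,1]])
    y0,y1,x0,x1=crop; k=8
    im=cv2.resize(c["frame"][y0:y1,x0:x1,::-1],None,fx=k,fy=k,interpolation=cv2.INTER_CUBIC)
    P=[(p[3]+a,p[4]+s+b,h) for h in (82,122) for a,b in ((-13,-6),(13,-6),(13,6),(-13,6))]
    q=proj(c,np.array(P)@R.T+[p[0],p[1],0])-off
    q=((q-[x0,y0]+.5)*k-.5).astype(np.int32)
    for j,col in ((0,(0,255,0)),(4,(0,0,255))): cv2.polylines(im,[q[j:j+4]],True,col,1)
    cv2.imwrite(out,im); 
if __name__=="__main__":
    draw("top",p[5],"pics/ot.png",(235,285,385,460)); draw("scene",p[5],"pics/os.png",(205,260,85,170))
E
python3 ov.py >/dev/null
```

```text
(no output)
```

View pics/ot.png

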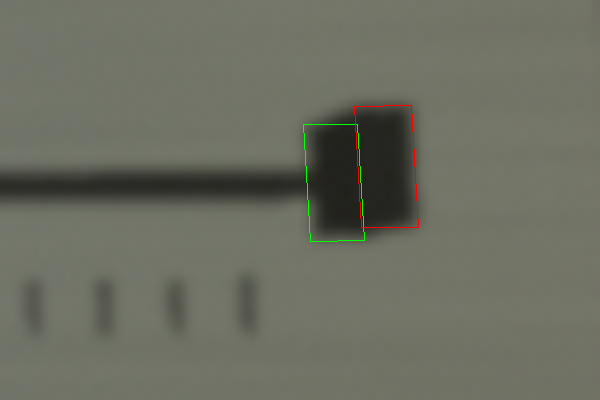

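View pics/os.png

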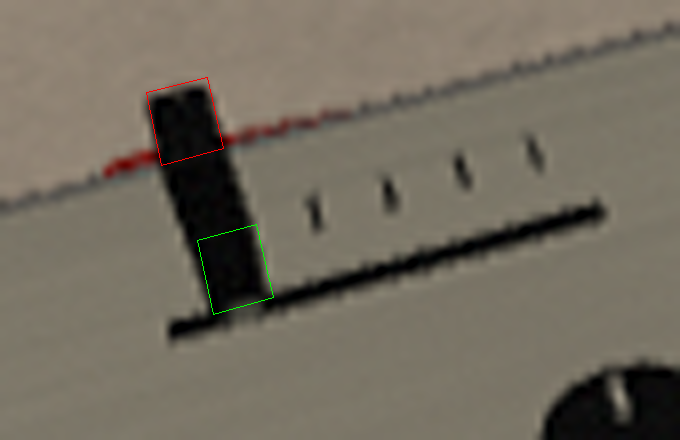

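The overlay fits in both views, apart from a shift of about 1 mm. That puts the lever centre near (495.5, -198), travel about 11 mm, and its push face at y ≈ -204. Next I'll work out the tool axes and bystander positions.

```bash
cat > go.py <<'E'
import sys,numpy as np
from station import sense
from scipy.spatial.transform import Rotation as Ro
def st():
    s=sense(); R=Ro.from_euler('xyz',s["eef_rot"],degrees=True).as_matrix()
    return s,R
def to(x,y,z,yax=(0,1,0)):
    s,R=st(); d=np.array([x,y,z])-s["eef_pos"]
    xa=np.array([0,0,-1.]); ya=np.array(yax,float); ya/=np.linalg.norm(ya)
    G=np.c_[xa,ya,np.cross(xa,ya)]
    print("t",s["time_s"],"pos",s["eef_pos"].round(1),"F",s["wrist_force"].round(1),"w",s["grip_width"].round(1))
    print("R",R.round(3).tolist()); print("shift tool",(R.T@d).round(1),"turn tool",Ro.from_matrix(R.T@G).as_rotvec(degrees=True).round(2))
if __name__=="__main__": to(*map(float,sys.argv[1:4]),yax=eval(sys.argv[4]) if len(sys.argv)>4 else (0,1,0))
E
python3 go.py 495 -235 250; python3 go.py 495 -235 250 '(1,0,0)';python3 go.py 495 -235 250 '(-1,0,0)'; python3 go.py 495 -235 250 '(0,-1,0)'
python3 - <<'E'
from fit import *
# rough bystander xy from top pixels at heights
K=T["intrinsics"];R=cv2.Rodrigues(T["rvec"])[0];t=T["tvec"]
for n,u,v,z in (("term",440,207,100),("jar",502,271,70),("spool",494,204,46),("mug",267,195,90)):
    d=R.T@np.linalg.inv(K)@[u,v,1];c=-R.T@t;print(n,(c+d*(z-c[2])/d[2]).round(0))
E
```

```text
term [ 585. -223.  100.]
jar [ 473. -337.   70.]
spool [ 600. -343.   46.]
mug [611.  86.  90.]Traceback (most recent call last):
  File "go.py", line 13, in <module>
    if __name__=="__main__": to(*map(float,sys.argv[1:4]),yax=eval(sys.argv[4]) if len(sys.argv)>4 else (0,1,0))
                             ~~^^^^^^^^^^^^^^^^^^^^^^^^^^^^^^^^^^^^^^^^^^^^^^^^^^^^^^^^^^^^^^^^^^^^^^^^^^^^^^^^^
  File "go.py", line 11, in to
    print("t",s["time_s"],"pos",s["eef_pos"].round(1),"F",s["wrist_force"].round(1),"w",s["grip_width"].round(1))
                                                                                        ^^^^^^^^^^^^^^^^^^^^^
AttributeError: 'float' object has no attribute 'round'
Traceback (most recent call last):
  File "go.py", line 13, in <module>
    if __name__=="__main__": to(*map(float,sys.argv[1:4]),yax=eval(sys.argv[4]) if len(sys.argv)>4 else (0,1,0))
                             ~~^^^^^^^^^^^^^^^^^^^^^^^^^^^^^^^^^^^^^^^^^^^^^^^^^^^^^^^^^^^^^^^^^^^^^^^^^^^^^^^^^
  File "go.py", line 11, in to
    print("t",s["time_s"],"pos",s["eef_pos"].round(1),"F",s["wrist_
[... 730 characters left out ...]
              ^^^^^^^^^^^^^^^^^^^^^
AttributeError: 'float' object has no attribute 'round'
Traceback (most recent call last):
  File "go.py", line 13, in <module>
    if __name__=="__main__": to(*map(float,sys.argv[1:4]),yax=eval(sys.argv[4]) if len(sys.argv)>4 else (0,1,0))
                             ~~^^^^^^^^^^^^^^^^^^^^^^^^^^^^^^^^^^^^^^^^^^^^^^^^^^^^^^^^^^^^^^^^^^^^^^^^^^^^^^^^^
  File "go.py", line 11, in to
    print("t",s["time_s"],"pos",s["eef_pos"].round(1),"F",s["wrist_force"].round(1),"w",s["grip_width"].round(1))
                                                                                        ^^^^^^^^^^^^^^^^^^^^^
AttributeError: 'float' object has no attribute 'round'
```

```bash
sed -i 's/s\["grip_width"\].round(1)/round(s["grip_width"],1)/' go.py
for a in '(0,1,0)' '(0,-1,0)' '(1,0,0)' '(-1,0,0)'; do python3 go.py 495 -238 200 $a; done
```

```text
t 0.5 pos [215.3 586.7 256.3] F [0.3 0.6 0.5] w 85.6
R [[-0.0, 0.345, 0.939], [-0.0, 0.939, -0.345], [-1.0, -0.0, -0.0]]
shift tool [  56.3 -677.8  546.7] turn tool [-20.16  -0.     0.  ]
t 0.5 pos [215.3 586.7 256.3] F [0.3 0.6 0.5] w 85.6
R [[-0.0, 0.345, 0.939], [-0.0, 0.939, -0.345], [-1.0, -0.0, -0.0]]
shift tool [  56.3 -677.8  546.7] turn tool [1.5984e+02 1.0000e-02 0.0000e+00]
t 0.5 pos [215.3 586.7 256.3] F [0.3 0.6 0.5] w 85.6
R [[-0.0, 0.345, 0.939], [-0.0, 0.939, -0.345], [-1.0, -0.0, -0.0]]
shift tool [  56.3 -677.8  546.7] turn tool [6.984e+01 0.000e+00 1.000e-02]
t 0.5 pos [215.3 586.7 256.3] F [0.3 0.6 0.5] w 85.6
R [[-0.0, 0.345, 0.939], [-0.0, 0.939, -0.345], [-1.0, -0.0, -0.0]]
shift tool [  56.3 -677.8  546.7] turn tool [-1.1016e+02 -1.0000e-02  0.0000e+00]
```

```bash
python3 -m handwheel '[[[-6.7,0,0,0,0,0,-1],[-6.7,0,0,0,0,0,-1],[-6.7,0,0,0,0,0,-1]]]'; python3 go.py 495 -238 200
```

```text
time_s: 0.8
eef_pos: [215.3, 586.7, 256.4]
eef_rot: [24.0, 90.0, 24.6]
wrist_force: [-0.3, -0.1, 0.2]
grip_width: 43.8
t 0.8 pos [215.3 586.7 256.4] F [-0.3 -0.1  0.2] w 43.8
R [[0.0, -0.012, 1.0], [0.0, 1.0, 0.012], [-1.0, 0.0, 0.0]]
shift tool [  56.4 -827.9  270. ] turn tool [ 0.67  0.   -0.  ]
```

```bash
python3 -m handwheel '[[[0.6,0,0,0,-40,13,-1],[0,0,0,0,-40,13,-1],[0,0,0,0,-40,13,-1],[0,0,0,0,-40,13,-1],[0,0,0,0,-40,13,-1],[0,0,0,0,-40,13,-1],[0,0,0,0,-40,13,-1],[0,0,0,0,-40,13,-1],[0,0,0,0,-40,13,-1],[0,0,0,0,-40,13,-1],[0,0,0,0,-40,13,-1],[0,0,0,0,-40,13,-1],[0,0,0,0,-40,13,-1],[0,0,0,0,-40,13,-1],[0,0,0,0,-40,13,-1],[0,0,0,0,-40,13,-1],[0,0,0,0,-40,13,-1],[0,0,0,0,-40,13,-1]]]'; python3 go.py 495 -238 200
```

```text
time_s: 2.6
eef_pos: [465.1, -152.9, 258.6]
eef_rot: [20.6, 88.8, 21.3]
wrist_force: [1.3, 0.9, -0.5]
grip_width: 0.1
t 2.6 pos [ 465.1 -152.9  258.6] F [ 1.3  0.9 -0.5] w 0.1
R [[0.019, -0.013, 1.0], [0.008, 1.0, 0.012], [-1.0, 0.007, 0.02]]
shift tool [ 58.5 -85.9  27.7] turn tool [ 0.72  1.12 -0.43]
```

```bash
python3 -m handwheel '[[[0.7,1.1,-0.4,0,-30,10,-1],[0,0,0,0,-30,10,-1],[0,0,0,0,-25,8,-1],[0,0,0,20,0,0,-1],[0,0,0,20,0,0,-1],[0,0,0,10,0,0,-1],[0,0,0,0,0,0,-1]]]'; python3 go.py 495 -238 120; python3 - <<'E'
from station import cams
import cv2
for n in("top","scene"): cv2.imwrite(f"pics/{n}2.png",cams.snapshot(n)["frame"][:,:,::-1])
E
```

```text
time_s: 3.3
eef_pos: [498.1, -251.9, 209.0]
eef_rot: [-41.3, 89.4, -41.9]
wrist_force: [0.0, -0.1, 0.2]
grip_width: -0.1
t 3.3 pos [ 498.1 -251.9  209. ] F [ 0.  -0.1  0.2] w -0.1
R [[0.008, 0.01, 1.0], [-0.008, 1.0, -0.009], [-1.0, -0.007, 0.008]]
shift tool [88.8 14.6 -4. ] turn tool [-0.55  0.48  0.43]
```

View pics/scene2.png

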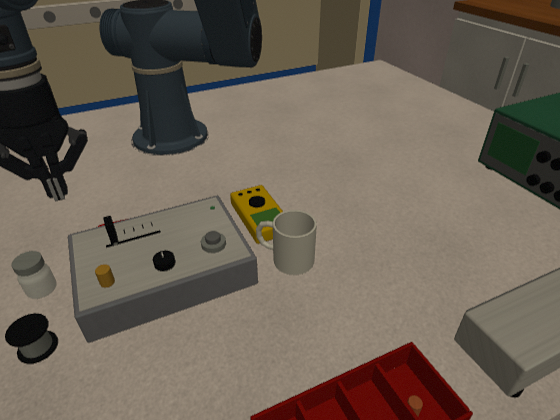

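View pics/top2.png

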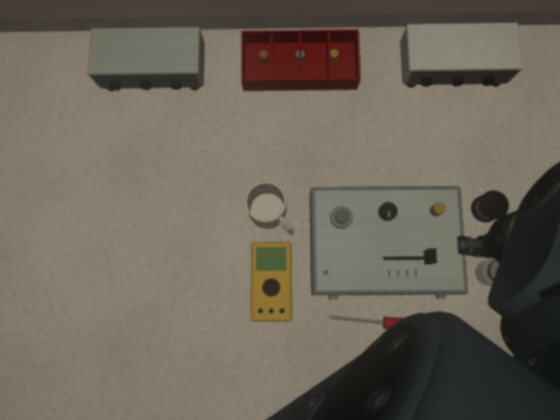

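The gripper is shut and hovering right of and above the lever. In the top view the fingertips are at about (470,243), clear of the jar and the brass cylinder. Now I'll lower it behind the lever.

```bash
python3 -m handwheel '[[[-0.5,0.5,0.4,0,7,-1.5,-1],[0,0,0,30,6,-1.5,-1],[0,0,0,30,0,0,-1],[0,0,0,20,0,0,-1],[0,0,0,8,0,0,-1],[0,0,0,0,0,0,-1]]]'; python3 go.py 495.5 -225 117; python3 - <<'E'
from station import cams
import cv2
for n in("top","scene"):
    f=cams.snapshot(n)["frame"][:,:,::-1]
    c=f[200:300,380:500] if n=="top" else f[150:250,30:150]
    cv2.imwrite(f"pics/{n}3.png",cv2.resize(c,None,fx=5,fy=5,interpolation=2))
E
```

```text
time_s: 4.0
eef_pos: [500.5, -238.4, 127.0]
eef_rot: [-37.0, 89.1, -36.7]
wrist_force: [-0.3, -0.4, 0.0]
grip_width: 0.2
t 4.0 pos [ 500.5 -238.4  127. ] F [-0.3 -0.4  0. ] w 0.2
R [[0.012, -0.005, 1.0], [-0.009, 1.0, 0.005], [-1.0, -0.009, 0.012]]
shift tool [ 9.8 13.5 -5.1] turn tool [0.27 0.7  0.52]
```

View pics/scene3.png

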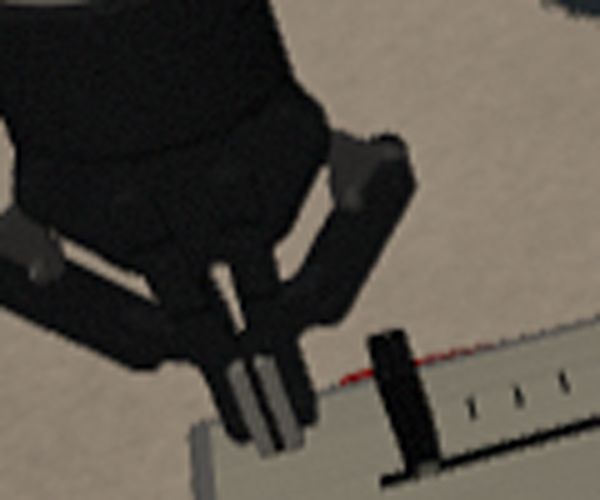

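View pics/top3.png

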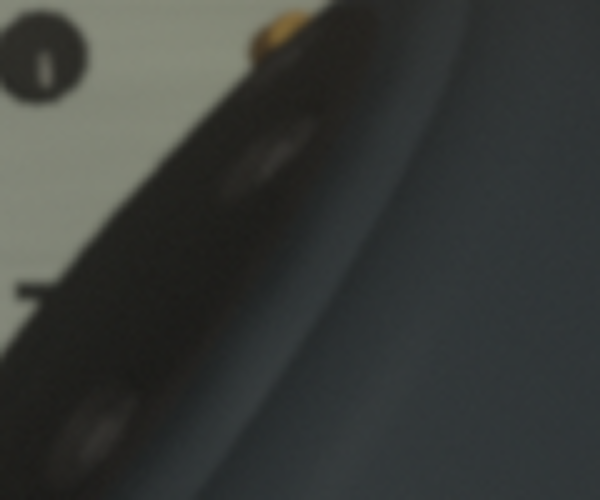

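```bash
python3 -m handwheel '[[[0.3,0.7,0.5,5,4,-2.5,-1],[0,0,0,5,4,-2.5,-1],[0,0,0,0,3,0,-1],[0,0,0,0,0,0,-1]]]'; python3 go.py 495.5 -217 117
```

```text
time_s: 4.5
eef_pos: [497.3, -228.1, 120.4]
eef_rot: [-39.5, 89.6, -39.5]
wrist_force: [-0.2, -0.3, 0.0]
grip_width: -0.1
t 4.5 pos [ 497.3 -228.1  120.4] F [-0.2 -0.3  0. ] w -0.1
R [[0.006, 0.001, 1.0], [-0.005, 1.0, -0.001], [-1.0, -0.005, 0.006]]
shift tool [ 3.3 11.2 -1.9] turn tool [-0.06  0.33  0.27]
```

```bash
H="python3 -m handwheel"; python3 -m handwheel '[[[0,0.3,0.3,3,2,-1.5,-1],[0,0,0,1,2,0,-1],[0,0,0,0,2,0,-1],[0,0,0,0,0,0,-1]]]'; python3 -m handwheel '[[[0,0,0,0,2,0,-1],[0,0,0,0,2,0,-1],[0,0,0,0,0,0,-1]]]';  python3 -m handwheel '[[[0,0,0,0,2,0,-1],[0,0,0,0,0,0,-1]]]'; python3 go.py 495.5 -213 117
```

```text
time_s: 4.9
eef_pos: [495.9, -221.7, 116.4]
eef_rot: [43.0, 90.0, 42.9]
wrist_force: [-0.2, -0.1, -0.4]
grip_width: -0.2
time_s: 5.2
eef_pos: [496.1, -217.7, 116.5]
eef_rot: [-0.6, 89.9, -0.6]
wrist_force: [0.7, -0.1, 0.9]
grip_width: -0.4
time_s: 5.4
eef_pos: [496.2, -215.7, 116.5]
eef_rot: [-13.7, 89.9, -13.8]
wrist_force: [0.6, 0.1, -0.3]
grip_width: -0.1
t 5.4 pos [ 496.2 -215.7  116.5] F [ 0.6  0.1 -0.3] w -0.1
R [[0.001, 0.001, 1.0], [-0.0, 1.0, -0.001], [-1.0, -0.0, 0.001]]
shift tool [-0.5  2.7 -0.7] turn tool [-0.05  0.07  0.02]
```

```bash
cat > look.py <<'E'
import sys
from fit import *
f=S["frame"][:,:,::-1]
cv2.imwrite(sys.argv[1],cv2.resize(f[170:270,60:180],None,fx=6,fy=6,interpolation=2))
E
python3 look.py pics/l1.png
```

```text
(no output)
```

View pics/l1.png

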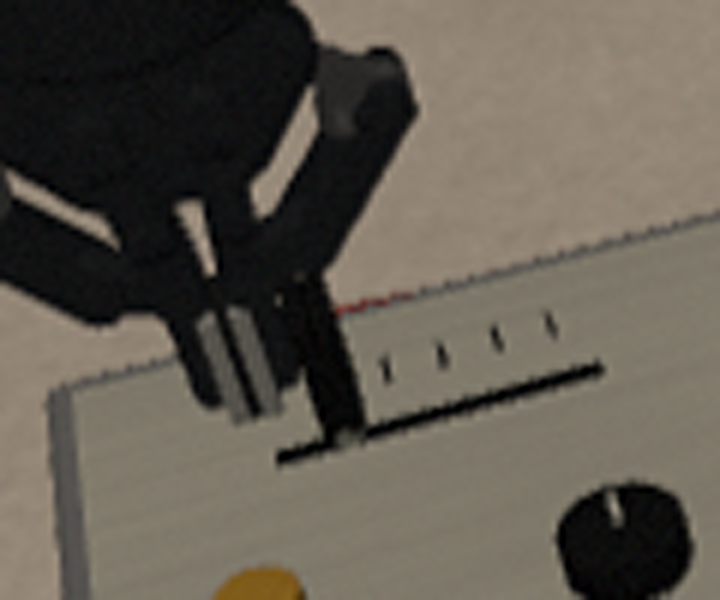

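The fingertip is nearly touching the paddle, and the stem is still left of the slot's right-hand end. I'll push in small steps and watch the force.

```bash
python3 -m handwheel '[[[0,0,0,0,2,-0.5,-1],[0,0,0,0,0,0,-1]]]';python3 -m handwheel '[[[0,0,0,0,2,0,-1],[0,0,0,0,0,0,-1]]]';  python3 -m handwheel '[[[0,0,0,0,2,0,-1]]]'; python3 -m handwheel '[[[0,0,0,0,1,0,-1]]]';python3 -m handwheel '[[[0,0,0,0,1,0,-1]]]'
```

```text
time_s: 5.7
eef_pos: [496.2, -214.6, 116.6]
eef_rot: [-38.0, 89.8, -38.1]
wrist_force: [-0.4, -1.4, -0.8]
grip_width: -0.1
time_s: 5.9
eef_pos: [496.3, -213.9, 116.7]
eef_rot: [-57.8, 89.7, -57.8]
wrist_force: [-0.5, -2.7, -0.8]
grip_width: -0.3
time_s: 6.0
eef_pos: [496.4, -212.9, 116.8]
eef_rot: [-63.6, 89.6, -63.5]
wrist_force: [-3.3, -7.6, -1.4]
grip_width: -0.2
time_s: 6.1
eef_pos: [496.4, -212.9, 116.8]
eef_rot: [-68.3, 89.5, -68.2]
wrist_force: [-1.9, -5.3, -1.6]
grip_width: 0.0
time_s: 6.2
eef_pos: [496.4, -212.9, 116.8]
eef_rot: [-71.3, 89.4, -71.2]
wrist_force: [-1.0, -5.5, -1.2]
grip_width: 0.2
```

```bash
python3 -m handwheel '[[[0,0,0,0,1.5,0,-1]]]';python3 -m handwheel '[[[0,0,0,0,1.5,0,-1]]]';  python3 -m handwheel '[[[0,0,0,0,1.8,0,-1]]]'; python3 -m handwheel '[[[0,0,0,0,1.8,0,-1]]]'; python3 go.py 495.5 -207 116.5
```

```text
time_s: 6.3
eef_pos: [496.5, -212.7, 116.9]
eef_rot: [-73.4, 89.2, -73.2]
wrist_force: [-2.5, -6.4, -1.6]
grip_width: 0.1
time_s: 6.4
eef_pos: [496.4, -212.5, 116.9]
eef_rot: [-75.6, 89.1, -75.4]
wrist_force: [-2.4, -7.1, -1.0]
grip_width: -0.1
time_s: 6.5
eef_pos: [496.5, -212.3, 117.0]
eef_rot: [-76.9, 89.0, -76.7]
wrist_force: [-3.4, -8.0, -1.7]
grip_width: -0.1
time_s: 6.6
eef_pos: [496.5, -212.1, 117.0]
eef_rot: [-78.1, 88.8, -77.8]
wrist_force: [-3.1, -7.8, -1.7]
grip_width: -0.2
t 6.6 pos [ 496.5 -212.1  117. ] F [-3.1 -7.8 -1.7] w -0.2
R [[0.004, -0.005, 1.0], [-0.021, 1.0, 0.005], [-1.0, -0.021, 0.004]]
shift tool [ 0.4  5.1 -1. ] turn tool [0.29 0.25 1.18]
```

```bash
python3 look.py pics/l2.png
```

```text
(no output)
```

View pics/l2.png

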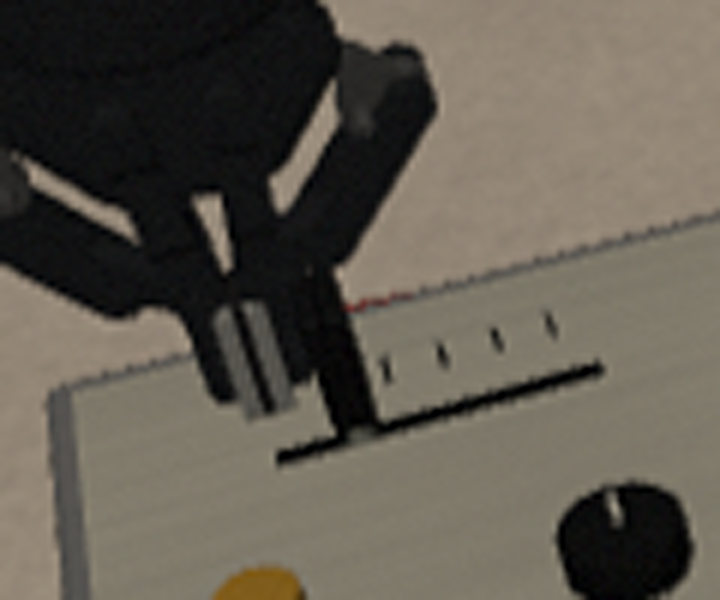

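```bash
python3 -m handwheel '[[[0.1,0.1,0.4,0,2,-0.2,-1]]]';python3 -m handwheel '[[[0.1,0.1,0.4,0,2.2,-0.2,-1]]]';  python3 -m handwheel '[[[0,0,0.3,0,2.4,0,-1]]]'; python3 -m handwheel '[[[0,0,0.3,0,2.4,0,-1]]]'; python3 go.py 495.5 -207 116.5
```

```text
time_s: 6.8
eef_pos: [496.4, -211.5, 117.0]
eef_rot: [-79.0, 89.1, -78.7]
wrist_force: [-1.2, -7.8, -3.7]
grip_width: 0.3
time_s: 6.9
eef_pos: [496.4, -211.1, 116.9]
eef_rot: [-80.3, 89.3, -80.2]
wrist_force: [-2.3, -8.9, -3.0]
grip_width: -0.1
time_s: 7.0
eef_pos: [496.4, -210.4, 116.9]
eef_rot: [-77.0, 89.4, -76.8]
wrist_force: [-1.9, -9.5, -1.4]
grip_width: 0.3
time_s: 7.1
eef_pos: [496.4, -209.3, 116.8]
eef_rot: [-69.9, 89.6, -69.6]
wrist_force: [-1.7, -7.0, -2.5]
grip_width: -0.1
t 7.1 pos [ 496.4 -209.3  116.8] F [-1.7 -7.  -2.5] w -0.1
R [[0.002, -0.005, 1.0], [-0.006, 1.0, 0.005], [-1.0, -0.006, 0.002]]
shift tool [ 0.3  2.3 -0.9] turn tool [0.26 0.13 0.36]
```

```bash
python3 -m handwheel '[[[0.1,0,0.2,0,2,-0.2,-1]]]';python3 -m handwheel '[[[0.1,0,0.2,0,2,-0.2,-1]]]';  python3 -m handwheel '[[[0,0,0.2,0,2,0,-1]]]'; python3 go.py 495.5 -207 116.5;python3 look.py pics/l3.png
```

```text
time_s: 7.2
eef_pos: [496.4, -207.6, 116.8]
eef_rot: [-43.5, 89.8, -43.4]
wrist_force: [0.5, -2.1, -0.5]
grip_width: 0.1
time_s: 7.3
eef_pos: [496.3, -205.6, 116.8]
eef_rot: [15.3, 89.8, 15.3]
wrist_force: [0.1, -1.2, -0.4]
grip_width: -0.1
time_s: 7.4
eef_pos: [496.2, -203.0, 116.7]
eef_rot: [60.5, 89.6, 60.4]
wrist_force: [1.4, -1.4, -0.6]
grip_width: 0.0
t 7.4 pos [ 496.2 -203.   116.7] F [ 1.4 -1.4 -0.6] w 0.0
R [[0.003, 0.001, 1.0], [0.006, 1.0, -0.001], [-1.0, 0.006, 0.003]]
shift tool [ 0.2 -4.  -0.7] turn tool [-0.05  0.18 -0.32]
```

View pics/l3.png

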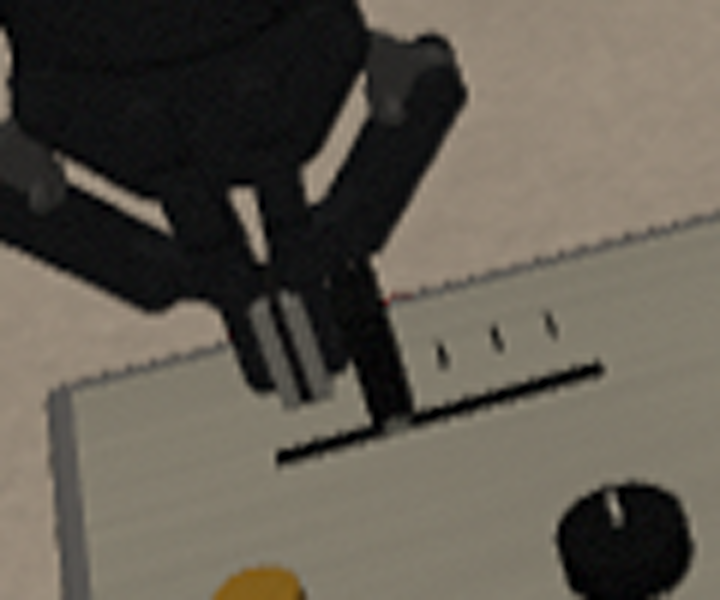

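Click 1: the force rose to 9 N and dropped at TCP y ≈ -208.5. In the picture the lever stands at about mark 1 and the case hasn't moved. Crest 2 should come at about -192.5 and crest 3 at about -176.5.

```bash
python3 -m handwheel '[[[0,0.1,-0.3,0,2,-0.3,-1],[0,0,0,0,2,0,-1]]]';python3 -m handwheel '[[[0,0,0.2,0,2,0,-1]]]';  python3 -m handwheel '[[[0,0,0.3,0,2,0,-1]]]'; python3 -m handwheel '[[[0,0,0.3,0,2,0,-1]]]'; python3 -m handwheel '[[[0,0,0.3,0,2,0,-1]]]'; python3 go.py 495.5 -192 116.5
```

```text
time_s: 7.7
eef_pos: [495.9, -198.2, 116.9]
eef_rot: [-7.8, 89.9, -7.8]
wrist_force: [-0.6, -4.0, -0.2]
grip_width: -0.1
time_s: 7.8
eef_pos: [496.0, -196.9, 116.9]
eef_rot: [43.4, 89.9, 43.5]
wrist_force: [-2.5, -7.5, -2.7]
grip_width: -0.3
time_s: 7.9
eef_pos: [496.0, -196.3, 116.9]
eef_rot: [67.4, 89.8, 67.6]
wrist_force: [-1.8, -8.6, -2.6]
grip_width: 0.1
time_s: 8.0
eef_pos: [496.0, -195.9, 116.9]
eef_rot: [75.2, 89.7, 75.5]
wrist_force: [-3.0, -8.1, -2.8]
grip_width: -0.5
time_s: 8.1
eef_pos: [496.1, -195.7, 116.8]
eef_rot: [78.5, 89.6, 78.9]
wrist_force: [-1.5, -8.2, -2.5]
grip_width: -0.1
t 8.1 pos [ 496.1 -195.7  116.8] F [-1.5 -8.2 -2.5] w -0.1
R [[0.001, -0.007, 1.0], [0.007, 1.0, 0.007], [-1.0, 0.007, 0.001]]
shift tool [ 0.4  3.7 -0.5] turn tool [ 0.41  0.08 -0.42]
```

```bash
python3 -m handwheel '[[[0.2,0,0,0,2.3,-0.2,-1]]]';python3 -m handwheel '[[[0.2,0,0,0,2.4,0,-1]]]';  python3 -m handwheel '[[[0,0,0.1,0,2.4,0,-1]]]'; python3 -m handwheel '[[[0,0,0.1,0,2.2,0,-1]]]'; python3 go.py 495.5 -192 116.5
```

```text
time_s: 8.2
eef_pos: [496.0, -195.4, 116.9]
eef_rot: [60.9, 89.8, 61.2]
wrist_force: [-1.8, -7.4, -2.1]
grip_width: 0.3
time_s: 8.3
eef_pos: [496.0, -195.0, 116.9]
eef_rot: [4.5, 89.9, 4.6]
wrist_force: [-2.8, -9.2, -1.2]
grip_width: 0.1
time_s: 8.4
eef_pos: [496.1, -194.4, 117.0]
eef_rot: [-29.4, 89.8, -29.2]
wrist_force: [-2.8, -7.8, -2.7]
grip_width: -0.1
time_s: 8.5
eef_pos: [496.1, -193.7, 117.0]
eef_rot: [-39.1, 89.8, -38.9]
wrist_force: [-0.3, -2.7, 0.0]
grip_width: 0.1
t 8.5 pos [ 496.1 -193.7  117. ] F [-0.3 -2.7  0. ] w 0.1
R [[0.003, -0.005, 1.0], [-0.002, 1.0, 0.005], [-1.0, -0.002, 0.003]]
shift tool [ 0.5  1.7 -0.6] turn tool [0.26 0.15 0.12]
```

```bash
python3 -m handwheel '[[[0.1,0.1,0,0,2,-0.3,-1]]]';python3 -m handwheel '[[[0.1,0,0,0,2,0,-1]]]';  python3 -m handwheel '[[[0,0,0,0,2,0,-1]]]'; python3 go.py 495.5 -182 116.5; python3 look.py pics/l4.png
```

```text
time_s: 8.6
eef_pos: [496.0, -192.5, 117.1]
eef_rot: [-65.2, 89.8, -65.1]
wrist_force: [0.5, -3.2, -0.4]
grip_width: 0.2
time_s: 8.7
eef_pos: [496.0, -190.7, 117.1]
eef_rot: [-66.6, 89.8, -66.6]
wrist_force: [0.1, -3.3, -1.4]
grip_width: -0.3
time_s: 8.8
eef_pos: [495.9, -188.2, 117.0]
eef_rot: [-64.4, 89.8, -64.4]
wrist_force: [0.7, -1.3, -0.2]
grip_width: -0.3
t 8.8 pos [ 495.9 -188.2  117. ] F [ 0.7 -1.3 -0.2] w -0.3
R [[0.001, -0.0, 1.0], [-0.003, 1.0, 0.0], [-1.0, -0.003, 0.001]]
shift tool [ 0.5  6.2 -0.4] turn tool [0.   0.08 0.17]
```

View pics/l4.png

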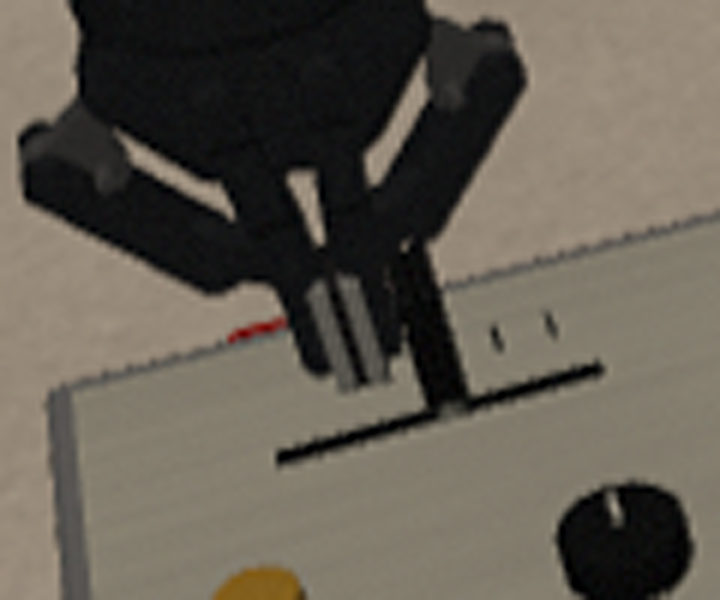

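Click 2: the lever is at mark 2, with marks 3 and 4 still visible ahead. Going for the third crest.

```bash
python3 -m handwheel '[[[0,0.1,0.2,0,2,-0.3,-1],[0,0,0,0,2,0,-1]]]';python3 -m handwheel '[[[0,0,0.2,0,2,0,-1]]]';  python3 -m handwheel '[[[0.1,0,0.3,0,2,0,-1]]]'; python3 -m handwheel '[[[0.2,0,0.1,0,2.1,0,-1]]]'; python3 -m handwheel '[[[0.2,0,0.1,0,2.2,0,-1]]]'; python3 go.py 495.5 -177 116.5
```

```text
time_s: 9.1
eef_pos: [495.5, -182.6, 117.1]
eef_rot: [110.8, 89.9, 110.9]
wrist_force: [0.0, -2.9, -0.3]
grip_width: -0.1
time_s: 9.2
eef_pos: [495.6, -181.1, 117.1]
eef_rot: [99.7, 89.8, 99.9]
wrist_force: [-2.1, -7.7, -2.1]
grip_width: -0.0
time_s: 9.3
eef_pos: [495.6, -180.3, 117.1]
eef_rot: [95.9, 89.6, 96.1]
wrist_force: [-3.1, -8.5, -2.7]
grip_width: 0.4
time_s: 9.4
eef_pos: [495.6, -179.9, 117.1]
eef_rot: [98.8, 89.7, 98.8]
wrist_force: [-2.4, -8.2, -2.4]
grip_width: -0.2
time_s: 9.5
eef_pos: [495.6, -179.5, 117.1]
eef_rot: [102.0, 89.8, 101.9]
wrist_force: [-2.1, -8.3, -2.0]
grip_width: -0.0
t 9.5 pos [ 495.6 -179.5  117.1] F [-2.1 -8.3 -2. ] w -0.0
R [[-0.001, 0.001, 1.0], [0.003, 1.0, -0.001], [-1.0, 0.003, -0.001]]
shift tool [ 0.6  2.5 -0.1] turn tool [-0.08 -0.04 -0.2 ]
```

```bash
python3 -m handwheel '[[[0.1,0,0,0,2.2,0,-1]]]';python3 -m handwheel '[[[0.1,0,0,0,2.2,0,-1]]]'; python3 -m handwheel '[[[0,0,0,0,2.1,0,-1]]]'
```

```text
time_s: 9.6
eef_pos: [495.6, -179.2, 117.2]
eef_rot: [171.8, 90.0, 171.7]
wrist_force: [-2.9, -8.4, -1.6]
grip_width: 0.1
time_s: 9.7
eef_pos: [495.6, -178.9, 117.2]
eef_rot: [-100.5, 89.8, -100.6]
wrist_force: [-1.8, -8.0, -1.6]
grip_width: -0.1
time_s: 9.8
eef_pos: [495.6, -178.7, 117.3]
eef_rot: [-93.1, 89.6, -93.2]
wrist_force: [-1.7, -7.5, -2.3]
grip_width: -0.5
```

```bash
python3 -m handwheel '[[[0,0,-0.1,0,2.4,0,-1]]]';python3 -m handwheel '[[[0,0,0,0,2.4,0,-1]]]'
```

```text
time_s: 9.9
eef_pos: [495.6, -178.1, 117.3]
eef_rot: [-91.2, 89.4, -91.2]
wrist_force: [-2.1, -7.5, -0.9]
grip_width: -0.1
time_s: 10.0
eef_pos: [495.7, -176.5, 117.4]
eef_rot: [-90.0, 89.3, -90.0]
wrist_force: [0.1, -1.4, 0.7]
grip_width: 0.2
```

```bash
python3 -m handwheel '[[[0,0,0,0,0,0,-1],[0,0,0,0,0,0,-1]]]';python3 look.py pics/l5.png
```

```text
time_s: 10.2
eef_pos: [495.2, -175.3, 117.3]
eef_rot: [-96.2, 89.4, -96.2]
wrist_force: [0.3, 1.0, 0.2]
grip_width: -0.3
```

View pics/l5.png

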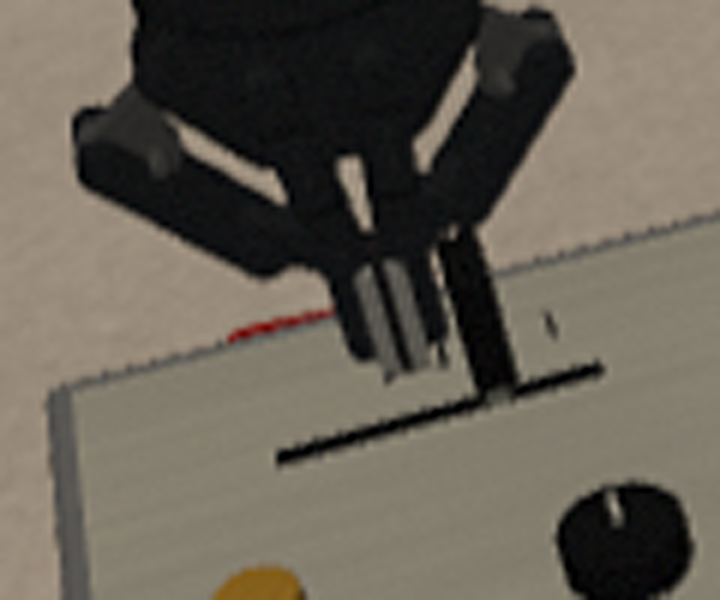

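Click 3: the lever snapped ahead off the finger. The stem is at (498,393), mark 4 is still visible ahead, and mark 3 is hidden by the paddle. I'll back off, rise and measure.

```bash
python3 -m handwheel '[[[0,0,0,0,-10,0,-1],[0,0,0,0,-15,0,-1],[0,0,0,0,-5,0,-1],[0,0,0,-25,0,0,-1],[0,0,0,-35,0,0,-1],[0,0,0,-35,0,0,-1],[0,0,0,0,0,0,-1]]]'; python3 go.py 571 -48 200
cat > ov2.py <<'E'
from ov import *
draw("scene",60,"pics/os2.png",(200,260,90,180)); draw("top",60,"pics/ot2.png",(235,285,385,460))
E
python3 ov2.py >/dev/null
```

```text
time_s: 11.0
eef_pos: [494.8, -209.6, 214.1]
eef_rot: [-120.9, 89.5, -121.1]
wrist_force: [0.6, -1.2, 0.3]
grip_width: -0.0
t 11.0 pos [ 494.8 -209.6  214.1] F [ 0.6 -1.2  0.3] w -0.0
R [[-0.004, 0.003, 1.0], [-0.007, 1.0, -0.003], [-1.0, -0.007, -0.004]]
shift tool [ 12.6 161.9  75.7] turn tool [-0.2  -0.25  0.42]
```

View pics/os2.png

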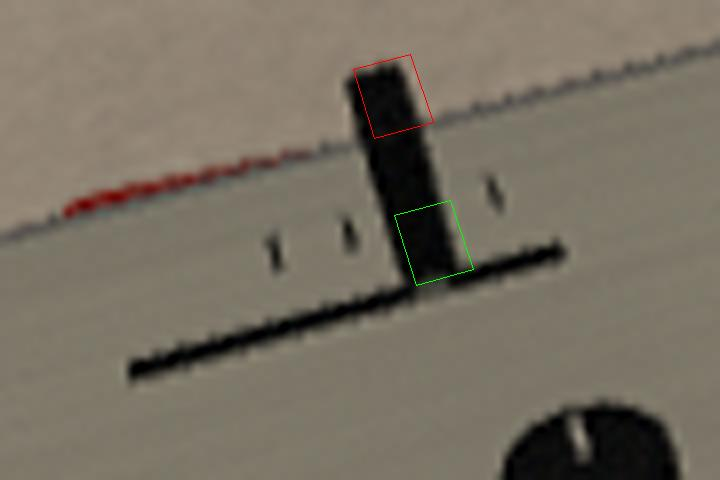

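The lever stays in the third detent, between the visible marks 2 and 4. The overlay puts it about 1.5–2 mm short of 60 mm, which is within the stated resting play. Now over to the button.

```bash
python3 -m handwheel '[[[0,0,0,0,30,14,-1],[0,0,0,0,30,14,-1],[0,0,0,0,30,14,-1],[0,0,0,0,30,14,-1],[0,0,0,0,22,10,-1],[0,0,0,0,12,6,-1],[0,0,0,0,0,0,-1]]]'; python3 go.py 571 -48 130
```

```text
time_s: 11.8
eef_pos: [562.1, -50.6, 198.4]
eef_rot: [172.6, 88.3, 172.0]
wrist_force: [0.7, -0.0, 0.1]
grip_width: -0.1
t 11.8 pos [562.1 -50.6 198.4] F [ 0.7 -0.   0.1] w -0.1
R [[-0.03, 0.01, 0.999], [0.004, 1.0, -0.01], [-1.0, 0.004, -0.03]]
shift tool [68.1  2.4 10.9] turn tool [-0.57 -1.72 -0.23]
```

```bash
python3 -m handwheel '[[[-0.5,-1.7,-0.2,20,2.4,9,-1],[0,0,0,20,0,0,-1],[0,0,0,20,0,0,-1],[0,0,0,0,0,0,-1],[0,0,0,0,0,0,-1]]]'; python3 go.py 571 -48 122; python3 - <<'E'
from fit import *
cv2.imwrite("pics/b1.png",cv2.resize(S["frame"][150:270,150:270,::-1],None,fx=5,fy=5,interpolation=2))
cv2.imwrite("pics/b1t.png",cv2.resize(T["frame"][175:285,310:450,::-1],None,fx=5,fy=5,interpolation=2))
E
```

```text
time_s: 12.3
eef_pos: [568.2, -52.8, 134.0]
eef_rot: [-172.7, 89.7, -172.9]
wrist_force: [0.3, 0.4, 0.6]
grip_width: -0.1
t 12.3 pos [568.2 -52.8 134. ] F [0.3 0.4 0.6] w -0.1
R [[-0.005, 0.004, 1.0], [-0.001, 1.0, -0.004], [-1.0, -0.001, -0.005]]
shift tool [12.   4.8  2.9] turn tool [-0.2  -0.28  0.04]
```

View pics/b1.png

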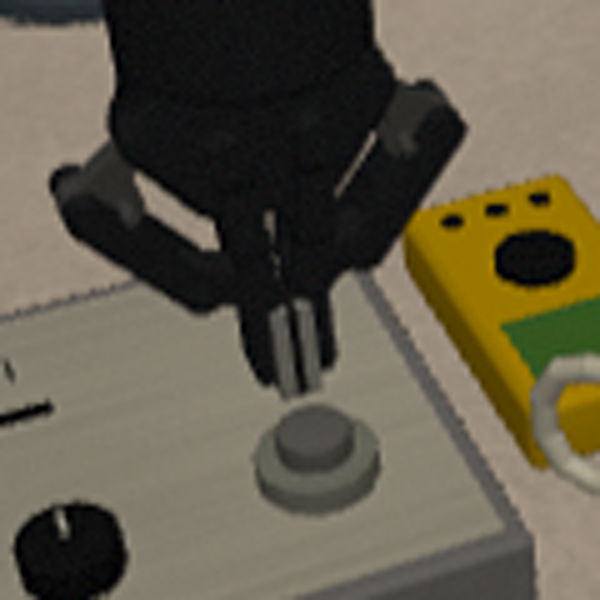

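View pics/b1t.png

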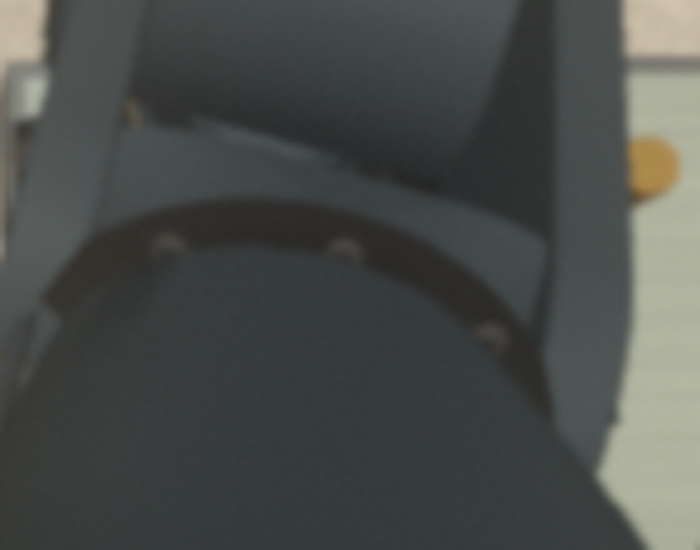

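The fingertips hover just above the button, with their end at (297,393) and the button top at (314,430). I'll centre them and press slowly.

```bash
python3 -m handwheel '[[[-0.2,-0.3,0,5,5,3,-1],[0,0,0,5,0,0,-1],[0,0,0,3,0,0,-1],[0,0,0,0,0,0,-1]]]'; python3 go.py 571 -48 113
```

```text
time_s: 12.8
eef_pos: [573.2, -48.0, 123.2]
eef_rot: [-18.8, 89.6, -18.8]
wrist_force: [0.0, 0.5, 0.1]
grip_width: -0.1
t 12.8 pos [573.2 -48.  123.2] F [0.  0.5 0.1] w -0.1
R [[0.007, -0.0, 1.0], [-0.002, 1.0, 0.0], [-1.0, -0.002, 0.007]]
shift tool [10.2 -0.  -2.3] turn tool [0.02 0.4  0.14]
```

```bash
python3 -m handwheel '[[[0,0.4,0,4,0,-2,-1],[0,0,0,3,0,0,-1],[0,0,0,0,0,0,-1]]]'; python3 -m handwheel '[[[0,0,0,2,0,0,-1],[0,0,0,0,0,0,-1]]]'; python3 -m handwheel '[[[0,0,0,2,0,0,-1]]]';python3 -m handwheel '[[[0,0,0,2,0,0,-1]]]'; python3 go.py 571 -48 113
```

```text
time_s: 13.1
eef_pos: [571.4, -47.9, 116.1]
eef_rot: [-86.9, 89.8, -86.9]
wrist_force: [-0.2, -0.3, 1.2]
grip_width: 0.0
time_s: 13.3
eef_pos: [571.4, -47.9, 114.3]
eef_rot: [-84.8, 89.8, -84.8]
wrist_force: [-0.1, 0.6, 3.8]
grip_width: 0.0
time_s: 13.4
eef_pos: [571.4, -47.9, 112.5]
eef_rot: [-82.8, 89.8, -82.8]
wrist_force: [-0.4, 0.6, 4.3]
grip_width: 0.0
time_s: 13.5
eef_pos: [571.5, -47.9, 110.8]
eef_rot: [-77.2, 89.8, -77.1]
wrist_force: [-2.5, 0.9, 15.6]
grip_width: 0.1
t 13.5 pos [571.5 -47.9 110.8] F [-2.5  0.9 15.6] w 0.1
R [[0.001, -0.001, 1.0], [-0.003, 1.0, 0.001], [-1.0, -0.003, 0.001]]
shift tool [-2.2 -0.1 -0.5] turn tool [0.04 0.04 0.16]
```

```bash
python3 -m handwheel '[[[0,0,0,1.5,0,0,-1]]]'; python3 -m handwheel '[[[0,0,0,1.5,0,0,-1]]]'; python3 -m handwheel '[[[0,0,0,1.5,0,0,-1]]]';  python3 -m handwheel '[[[0,0,0,-6,0,0,-1],[0,0,0,-10,0,0,-1],[0,0,0,-30,0,0,-1],[0,0,0,-40,0,0,-1],[0,0,0,-30,0,0,-1],[0,0,0,0,0,0,-1]]]'; python3 go.py 480 100 230
```

```text
time_s: 13.6
eef_pos: [571.5, -47.9, 110.7]
eef_rot: [-74.8, 89.8, -74.7]
wrist_force: [-4.3, 1.5, 19.6]
grip_width: 0.2
time_s: 13.7
eef_pos: [571.5, -47.9, 110.8]
eef_rot: [-71.6, 89.8, -71.6]
wrist_force: [-3.3, 0.9, 13.7]
grip_width: -0.1
time_s: 13.8
eef_pos: [571.5, -47.9, 110.9]
eef_rot: [-65.7, 89.8, -65.6]
wrist_force: [-3.6, 0.8, 11.6]
grip_width: 0.1
time_s: 14.4
eef_pos: [571.3, -47.6, 230.9]
eef_rot: [-86.6, 89.8, -86.6]
wrist_force: [0.8, 0.5, -0.7]
grip_width: -0.1
t 14.4 pos [571.3 -47.6 230.9] F [ 0.8  0.5 -0.7] w -0.1
R [[0.0, -0.001, 1.0], [-0.003, 1.0, 0.001], [-1.0, -0.003, 0.0]]
shift tool [  0.4 147.7 -91.2] turn tool [0.06 0.01 0.17]
```

The button bottomed out: contact at about 116.5, then a hard stop at 110.8 holding 12–20 N. That is roughly the full 6 mm. I'll move clear and check the whole scene.

```bash
python3 -m handwheel '[[[0,0,0,-5,40,-10,-1],[0,0,0,0,40,-10,-1],[0,0,0,0,40,-10,-1],[0,0,0,0,40,-10,-1],[0,0,0,0,40,-10,-1],[0,0,0,0,40,-10,-1],[0,0,0,0,40,-10,-1],[0,0,0,0,40,-10,-1],[0,0,0,0,0,0,-1],[0,0,0,0,0,0,-1]]]'; python3 ov2.py | head -0; python3 - <<'E'
from fit import *
b=cv2.imread("pics/top0.png");c=T["frame"][:,:,::-1]
cv2.imwrite("pics/e.png",cv2.resize(c[175:335,300:480],None,fx=4,fy=3.7,interpolation=2))
cv2.imwrite("pics/es.png",cv2.resize(S["frame"][190:340,60:260,::-1],None,fx=4,fy=4,interpolation=2))
d=cv2.absdiff(b,np.ascontiguousarray(c)).max(2); cv2.imwrite("pics/d.png",cv2.resize(np.clip(d*4,0,255).astype(np.uint8),None,fx=1.4,fy=1.4))
E
```

```text
time_s: 15.4
eef_pos: [487.6, 281.6, 228.5]
eef_rot: [-122.4, 89.6, -122.6]
wrist_force: [-1.0, -0.3, -0.8]
grip_width: -0.3Exception ignored on flushing sys.stdout:
BrokenPipeError: [Errno 32] Broken pipe
```

View pics/e.png

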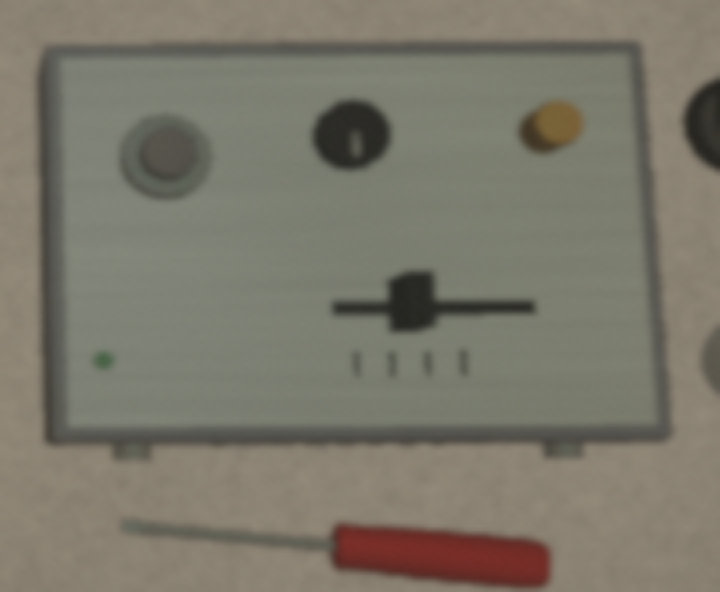

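View pics/es.png

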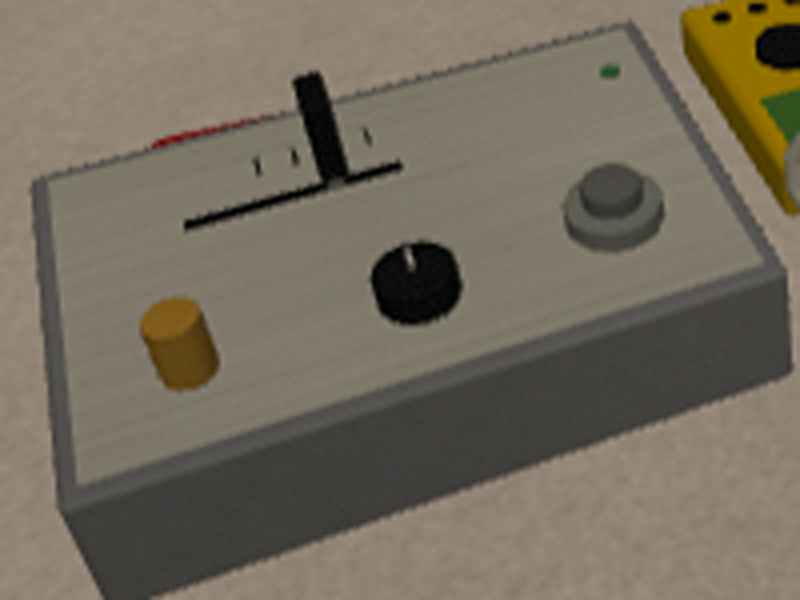

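View pics/d.png

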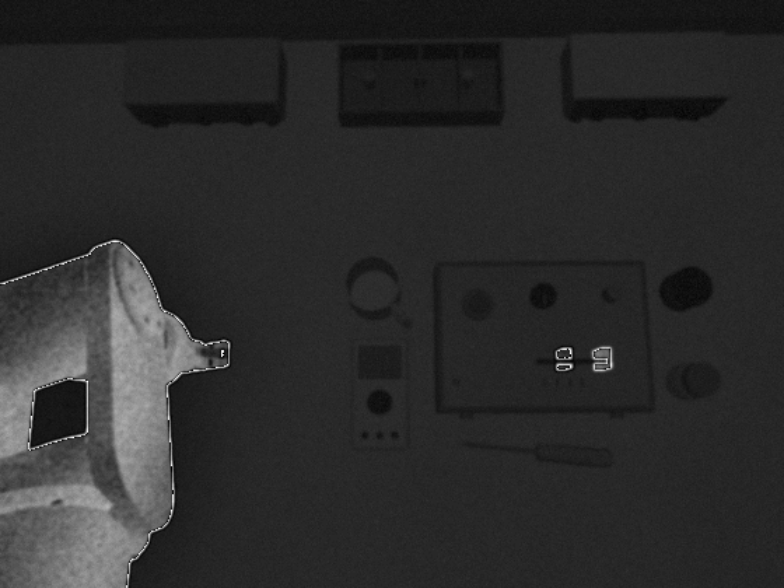

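Only the lever and the arm differ from the first picture. The lever went from right edge u=547 to 435, about 47 mm, which puts it near 58 mm and level with mark 3. The button is back up, and the case and bystanders haven't moved.

```bash
python3 -c "from station import hand_in; print(hand_in())"
```

```text
the job is handed in; nothing more can be done
None
```

I pushed the lever with the closed fingertips over three clicks and left it in the third detent. I then pressed the button fully down, let it come back up, moved the arm clear and handed in at about 15.5 s.

**Lever:** The force rose to roughly 8–9.5 N before each click and dropped after it, at TCP y ≈ -209, -194 and -178, so the crests were about 16 mm apart. The final pictures put the lever at about 58 mm, level with mark 3. That is 1.5–2 mm short of the nominal 60 mm, at the edge of the stated resting play of 2 mm. It never came near the fourth crest.

**Button:** It moved about 5.5–6 mm to a hard stop. The wrist force peaked at about 20 N there, well above the 4 N the press needs. The last picture shows the button up again.

**Surroundings:** The before/after difference of the top view shows only the lever and the arm changed. The case, the brass cylinder and the other bystanders are where they were. The peak push force, 9.5 N, was above the stated 5–8 N but below the 12 N that can slide the case.

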